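# Run a boat's throttle lever to the full-ahead stop in throttle-only mode

## Robot

A 6-joint arm with a two-finger parallel gripper is mounted at the origin on the work surface. World frame = base frame: x ahead of the robot, y to its left, z up, the work surface at z = 0. Lengths are in m, angles in rad, forces in N, time in s.
With the tool pointing down it reaches from about 0.25 to 0.725 m from the base axis. Payload 4 kg.
Tool frame: the origin (TCP) lies on the centre line of the jaws, within the pads' length; the fingertips stand 17 mm ahead of it and the grasp point (between the pads) lies 2 mm behind it; z points along the fingers, y is the line along which they close (so a half turn about z gives the same grasp; the last joint's range is limited). The gripper opens to 85 mm and grips with 20 to 120 N. Pads are 22 mm wide; open, the fingers measure 114 mm over their backs; the gripper's body (76 mm by 85 mm) begins 54 mm behind the grasp point. The pads swing forward as they close: fully open they stand 13 mm farther back than shut.
Start: joints at [-1.314, 0.241, 0.005, 1.335, 0, 1.571], TCP at [0.127, -0.484, 0.222] pointing down, gripper open.
Joint ranges: [-2.72, 2.72], [-1.05, 1.87], [-1.09, 1.28], [-1.99, 2.15], [-1.42, 1.44], [-3.14, 3.14]. Speed limits (rad/s): [2.79, 2.79, 3.14, 3.14, 3.14, 3.14].

## Interface

Orientations are given as a unit quaternion [x, y, z, w].
In Python, from workcell import get_obs, imaging, order gives the robot as it stands.
- The arm moves only by the tool apply_moves, never from a script. Its argument "targets" is a list that holds one entry, the list of rows, each a list of 5 numbers: the shift along the world's x, y, z in units of 40 mm (1.0 is 40 mm), then the turn about the world's z in degrees, then the gripper command: -1 is shut, 1 is fully open, values between are in proportion. In form: [[[dx, dy, dz, turn, fingers], ...]]. A call has 1 to 8 rows; each row shifts and turns the commanded pose from where the row before left it; what a row does not reach is not made up. A row lasts 1/12 s, in which the tool goes at most 41.7 mm and 7.16 degrees, less where a joint would pass 70% of its speed; a pose out of reach is approached as far as the arm can. A call is refused whole if a number of a shift passes 1 or a number of a turn 7.16, either way. A call with a gripper value outside its range is refused whole. The fingers move at their own pace and stop on an object; the grip force is fixed at half the most. Time passes only in rows, so rows that do not move let the fingers close. It gives the time, the measured TCP pose, the force, the opening and the grip force at its end, in the units of the state.
- get_obs(): the state, without advancing time (a new reading comes with each control period).
- imaging.camera(name): name is "scene" or "top"; returns (picture, depth): 420x560x3 uint8, blue, green, red; 420x560 float32, m along the optical axis (not along the pixel's ray), 0 where there is no reading.
- imaging.get_calibration(name): a dict with "camera_matrix" (3x3 intrinsics, pixels), "eye" and "rotation" of the camera in the world. Camera axes: x right, y down, z forward; pixel columns grow to the right and rows downward; lengths in m; the calibration is good to about 2 mm. A picture is of the moment at which its call begins. get_calibration takes no time and is no camera call.
- order.job_done(): hands the job in; it is judged then, once.
The state is a dict: "clock": time; "joint_pos": joint angles; "joint_vel": joint speeds; "tau": joint torques, N m; "eef_pos": TCP position; "tool_rot": TCP orientation; "ft_force": force on the tool from outside, world axes, zero at the start; "ft_torque": the same for the moment, N m; "grip_width": finger opening in m; "grasp_force": force on a finger pad.
Only numpy, scipy, OpenCV 4.12 (cv2) and the standard library are available. Lean on these libraries where they do the work, as an engineer would, in place of code of your own. Each camera call takes 0.05 s, during which the arm holds its last target. There are 200 camera calls.

## Task

Check this boat engine control's full travel, engine off, on the quayside stall: with the lever still in neutral, press the bar-shaped throttle-only button on its keypad right down with a fingertip and let it come up again. Then push the lever ahead, away from the keypad, past its in-gear click and on until it is fully home against the full-ahead stop, and leave it there. Only push, with nothing picked up: leave the round button alone, never put the lever astern, and do not shift the stand or the wooden things around it.

Things in the scene. Friction and masses are not known exactly. Their poses are not given: they have to be found in the camera images.
- stand: Engine control on a white pod (250 x 150 mm, 72 mm high) on a plywood foot (x -155 to +135, y +-90, z 0 to 12 mm), standing loose on the table, about 5 kg. Origin on the table below the lever's pivot; z up, +x is ahead (the way to push the lever), +y left when looking ahead. On the pod a grey control head, x -130 to +85, y +-62 mm, flat top at 94 mm; its keypad is behind the lever.
- lever (a joint): Lever angle, rad: 0 neutral (upright), grows as it tips ahead, negative is astern (to -0.525). It clicks into rest at neutral, at 0.525 (first detent, in gear ahead) and at 1.05, the hard full-ahead stop. It stiffens to some 10 N at the grip on the way up to a crest at 0.26 and another at 0.79, then jumps forward into the next rest; let go short of a crest, it may slip back.
- lever_pivot (a point): Point on the lever's hinge axis (along the stand's y), at x = y = 0 on the stand, 116 mm above the table: the middle of the pivot housing, a fixed grey drum 84 mm in diameter and 56 mm wide, axis along y.
- lever_grip (a point): Centre of the lever's black cross grip, a round bar 30 mm in diameter, 84 mm long, along the stand's y, 140 mm from the pivot (256 mm above the table in neutral, 186 mm at the full-ahead stop). An aluminium arm, 22 mm wide and 11 mm thick, joins it to the pivot near its left end (centred at y = +36 mm); below the rest of the grip it is open down to the drum.
- bar_button (a joint): Travel of the bar-shaped button, m: 0 = up, 0.0045 = fully down. Springs back; 1.6 N to start, about 5.2 N fully down.
- bar_top (a point): Centre of the top of the bar-shaped button (16 mm along the stand's x, 32 mm along y), 101 mm above the table, 7 mm above the keypad, at x = -99, y = +27 mm on the stand. Pressed straight down.
- round_button (a joint): Travel of the round button, m: 0 = up, 0.0045 = fully down. To be left alone.
- round_top (a point): Centre of the top of the round button (16 mm in diameter), 101 mm above the table, at x = -99, y = -33 mm on the stand.
- big_block: Dark round wooden pulley block, 94 mm in diameter, 92 mm high, standing loose; origin under its centre. Bystander.
- small_block: Pale wooden pulley block, 64 x 46 x 58 mm high, with a brass sheave, loose; origin under its centre. Bystander.
- bobbin: Turned wooden bobbin, 48 mm in diameter, 66 mm high, standing loose; origin under its centre. Bystander.

How it is judged:
By the outcome, as a careful person would: the job done as asked, in the order asked, and still so for the second after the job is handed in, with the robot touching nothing.
It also fails if it takes over 45 s, if anything falls off the work surface, if the arm or the gripper's body presses on something with over 40 N, if the wrist force passes 120 N, or if a joint passes its speed limit or range.

## Working session

There is one attempt and no reset: what is moved stays moved. The work goes in short steps, Python scripts to look and compute and a tool call to move; the robot and the scene stay as the last step left them, time stands still between calls to the robot, and variables do not carry over. Pictures are saved under pics/ and viewed, at most 10 in all, crops included, and the job is handed in when it is done.

Besides the shell and the picture viewer there is one more tool, called as name(argument=value, ...), one argument or row to a line, values as JSON. apply_moves: Moves the arm, as the interface text tells. Its arguments: {"type":"object","properties":{"targets":{"type":"array","items":{"type":"array","items":{"type":"array","items":{"type":"number"}}}}},"required":["targets"]}

```bash
mkdir -p pics; cat > h.py <<'E'
import numpy as np, cv2
from workcell import get_obs, imaging, order
def pts(name):
    im,d=imaging.camera(name); c=imaging.get_calibration(name)
    K=np.array(c["camera_matrix"]);R=np.array(c["rotation"]);e=np.array(c["eye"])
    v,u=np.mgrid[0:420,0:560]
    ray=np.stack([(u-K[0,2])/K[0,0],(v-K[1,2])/K[1,1],np.ones(u.shape)],-1)
    P=(ray*d[...,None])@R.T+e
    P[d==0]=np.nan
    return im,d,P
E
python3 - <<'E'
from h import *
for n in("scene","top"):
    im,d,P=pts(n); cv2.imwrite(f"pics/{n}0.png",im); np.save(f"{n}0.npy",P)
    c=imaging.get_calibration(n); print(n,c)
    print((d>0).mean())
print(get_obs())
E
```

```text
Traceback (most recent call last):
  File "h.py", line 8, in pts
    P=(ray*d[...,None])@R.T+e
      ~~~~~~~~~~~~~~~~~^~~~
ValueError: matmul: Input operand 1 has a mismatch in its core dimension 0, with gufunc signature (n?,k),(k,m?)->(n?,m?) (size 4 is different from 3)
```

Rotation is a quaternion.

```bash
sed -i 's/R=np.array(c\["rotation"\])/R=Rotation.from_quat(c["rotation"]).as_matrix()/; 1a from scipy.spatial.transform import Rotation' h.py
python3 - <<'E'
from h import *
for n in("scene","top"):
    im,d,P=pts(n); cv2.imwrite(f"pics/{n}0.png",im); np.save(f"{n}0.npy",P)
    c=imaging.get_calibration(n); print(n,c)
    print((d>0).mean())
print(get_obs())
E
```

```text
scene {'camera_matrix': array([[400.33633461,   0.        , 277.13055664],
       [  0.        , 400.33633461, 203.22194423],
       [  0.        ,   0.        ,   1.        ]]), 'eye': array([1.15922583, 0.2240661 , 0.61679761]), 'rotation': array([ 0.51865338,  0.72859669, -0.36409334, -0.25996456])}
0.9961054421768708
top {'camera_matrix': array([[481.28852447,   0.        , 286.17447001],
       [  0.        , 481.28852447, 213.75312715],
       [  0.        ,   0.        ,   1.        ]]), 'eye': array([0.37878919, 0.0356428 , 1.23673912]), 'rotation': array([ 0.73548849, -0.66845256,  0.07518066, -0.08109087])}
0.9959821428571428
{'clock': 0.15, 'joint_pos': array([-1.31398639e+00,  2.41255394e-01,  4.03760350e-03,  1.33523155e+00,
        4.43503390e-05,  1.57079270e+00]), 'joint_vel': array([ 1.04613781e-03, -2.71670331e-03,  4.25780841e-03,  2.17770345e-03,
        6.98237629e-05,  1.05542803e-03]), 'tau': array([-1.03251121e-03, -3.72634542e+01,  2.52638698e+01,  1.23366920e-02,
        4.84272812e-05, -2.59258343e-06]), 'eef_pos': array([ 0.1268833 , -0.48311048,  0.22161127]), 'tool_rot': array([ 9.91766834e-01,  1.28054142e-01, -8.38422044e-05, -8.22543131e-04]), 'ft_force': array([ 0.04752069, -0.30734065,  0.27145098]), 'ft_torque': array([-0.03056972, -0.06071897,  0.04662117]), 'grasp_force': 0.0, 'grip_width': 0.08538941032558607}
```

View pics/scene0.png

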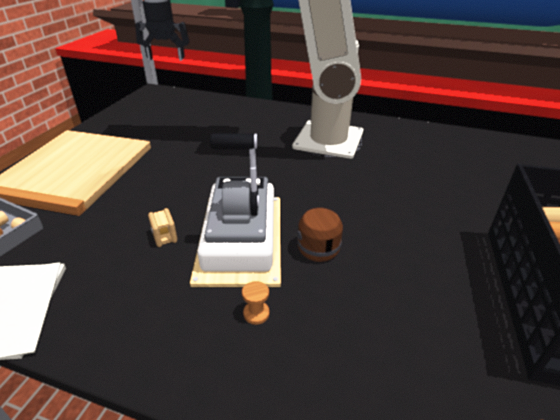

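View pics/top0.png

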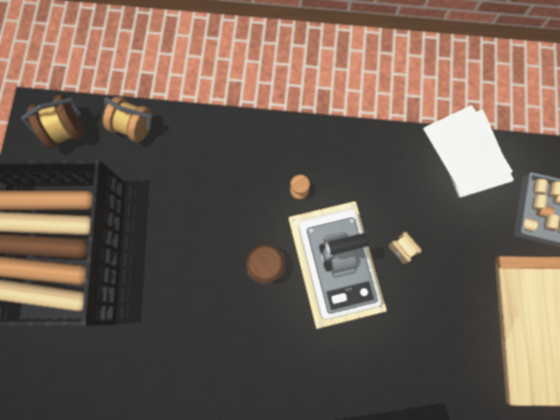

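The scene view shows the stand with its keypad towards the robot, lever upright at (235,140). In the top view, ahead points up the picture: foot corners at about (290,215) and (385,312), bar button at (340,298), round button at (364,292), grip at (347,243). The bystanders are the big block (265,265), the small block (405,247) and the bobbin (300,187).

```bash
python3 - <<'E'
from h import *
im=cv2.imread("pics/top0.png"); P=np.load("top0.npy"); S=np.load("scene0.npy")
imS=cv2.imread("pics/scene0.png")
c=imaging.get_calibration("top");K=np.array(c["camera_matrix"]);R=Rotation.from_quat(c["rotation"]).as_matrix();e=np.array(c["eye"])
def cast(u,v,z):
    r=R@np.array([(u-K[0,2])/K[0,0],(v-K[1,2])/K[1,1],1]); return e+r*(z-e[2])/r[2]
# foot outline: everything bright (plywood/white) in region
roi=np.zeros(im.shape[:2],np.uint8); roi[195:335,284:392]=1
hsv=cv2.cvtColor(im,cv2.COLOR_BGR2HSV)
ply=((hsv[...,0]>12)&(hsv[...,0]<35)&(hsv[...,1]>50)&(hsv[...,2]>120)&(roi>0))
ys,xs=np.nonzero(ply)
w=np.array([cast(u,v,.012)[:2] for u,v in zip(xs,ys)],np.float32)
rc=cv2.minAreaRect(w); print("foot",rc,cv2.boxPoints(rc).round(3).tolist(), "depth z",np.nanmedian(P[ply][:,2]))
# buttons
b=((hsv[...,1]<40)&(hsv[...,2]>170)).astype(np.uint8); b[:284]=0;b[310:]=0;b[:,:328]=0;b[:,374:]=0
n,l,s,ce=cv2.connectedComponentsWithStats(b)
for i in range(1,n):
    if s[i,4]>15: print("btn",s[i],ce[i].round(1),cast(*ce[i],.101).round(4),"depth",np.nanmedian(P[l==i],0).round(4))
for nm,Q in(("top",P),("scene",S)):
    m=(Q[...,2]>.235)&(Q[...,2]<.29)&(Q[...,0]>.3)&(Q[...,0]<.7)&(abs(Q[...,1])<.25)
    q=Q[m].astype(np.float32); print(nm,"grip",len(q),q.mean(0).round(4),q[:,2].max(),cv2.minAreaRect(q[:,:2]))
    for name,x in(("big",(.07,.11)),):
        pass
for nm,(u,v) in dict(big=(265,265),small=(405,247),bob=(300,187)).items(): print(nm,P[v,u].round(3))
E
```

```text
foot ((0.5730974674224854, -0.09827136993408203), (0.3467365503311157, 0.24327611923217773), 19.154743194580078) [[0.36899998784065247, -0.03999999910593033], [0.4490000009536743, -0.27000001072883606], [0.7770000100135803, -0.15600000321865082], [0.6970000267028809, 0.07400000095367432]] depth z 0.010583620353912693
btn [360 288   8   8  46] [363.6 291.8] [ 0.4652 -0.1401  0.101 ] depth [ 0.4649 -0.1406  0.0994]
btn [332 293  15  10 111] [338.8 297.8] [ 0.4459 -0.0836  0.101 ] depth [ 0.4461 -0.0837  0.1005]
btn [348 303  26   7  95] [363.5 306.9] [ 0.4305 -0.1421  0.101 ] depth [ 0.4314 -0.149   0.0701]Traceback (most recent call last):
  File "<stdin>", line 21, in <module>
cv2.error: OpenCV(4.12.0) /io/opencv/modules/imgproc/src/convhull.cpp:143: error: (-215:Assertion failed) total >= 0 && (depth == CV_32F || depth == CV_32S) in function 'convexHull'
```

```bash
cat > m.py <<'E'
from h import *
def locate(P,im,zr=(.15,.29)):
    o=np.array([.5483,-.0771]);a=np.radians(18.85);X=np.array([np.cos(a),np.sin(a)]);Y=np.array([-X[1],X[0]])
    d=P[...,:2]-o; q=np.stack([d@X,d@Y,P[...,2]],-1)
    dark=im.max(-1)<70
    m=dark&(q[...,2]>zr[0])&(q[...,2]<zr[1])&(q[...,0]>-.06)&(q[...,0]<.16)&(abs(q[...,1])<.07)
    return q[m],m
E
python3 - <<'E'
from m import *
for n in("top","scene"):
    q,m=locate(np.load(n+"0.npy"),cv2.imread(f"pics/{n}0.png"),(.225,.29))
    print(n,len(q),np.median(q,0).round(4),np.percentile(q,[3,97],0).round(4).tolist())
P=np.load("top0.npy")
for nm,(u,v) in dict(big=(265,265),small=(405,247),bob=(300,187)).items(): print(nm,P[v,u].round(3))
E
```

```text
top 399 [-0.0007 -0.0054  0.2685] [[-0.0129, -0.0393, 0.2611], [0.0103, 0.0346, 0.2725]]
scene 640 [0.0117 0.001  0.2639] [[-0.0009, -0.0371, 0.2486], [0.0153, 0.0385, 0.2717]]
big [0.507 0.096 0.09 ]
small [ 0.588 -0.242  0.058]
bob [0.714 0.03  0.066]
```

apply_moves(
  targets=[
    [[0.3, 0.4, 0.2, 2, -1], [0.5, 0.7, 0, 2, -1], [0.6, 0.8, 0, 0, -1], [0.6, 0.8, 0, 0, -1], [0.6, 0.8, 0, 0, -1], [0.6, 0.8, 0, 0, -1], [0.6, 0.8, 0, 0, -1], [0.6, 0.8, 0, 0, -1]],
  ],
)

```text
clock: 0.82
eef_pos: [0.3035, -0.2458, 0.2302]
tool_rot: [0.987, 0.162, 0.0, 0.0]
ft_force: [1.2, -1.0, -0.1]
grip_width: -0.0001
grasp_force: 0.0
```

The measured grip fits the stand frame (within 2 mm in x and 5 in y), so the lever is in neutral. Next I go above the bar button.

apply_moves(
  targets=[
    [[0.6, 0.68, 0, 0, -1], [0.6, 0.68, 0, 0, -1], [0.6, 0.68, 0, 0, -1], [0.6, 0.68, 0, 0, -1], [0.6, 0.68, -0.5, 0, -1], [0.56, 0.68, -0.7, 0, -1], [0, 0, -0.8, 0, -1], [0, 0, 0, 0, -1]],
  ],
)

```text
clock: 1.48
eef_pos: [0.44, -0.0839, 0.1466]
tool_rot: [0.986, 0.165, -0.005, -0.002]
ft_force: [-1.7, -0.1, -1.1]
grip_width: 0.0
grasp_force: 0.0
```

```bash
python3 - <<'E'
from m import *
for n in("scene","top"):
    im,d,P=pts(n); c=im[100:300,150:400] if n=="scene" else im[190:340,270:420]
    cv2.imwrite(f"pics/{n}1.png",cv2.resize(c,None,fx=2.6,fy=2.6))
o=get_obs();print(o["eef_pos"],o["ft_force"])
E
```

```text
[ 0.44230889 -0.08602639  0.15156362] [ 0.72170896 -0.46410212  0.46574161]
```

View pics/scene1.png

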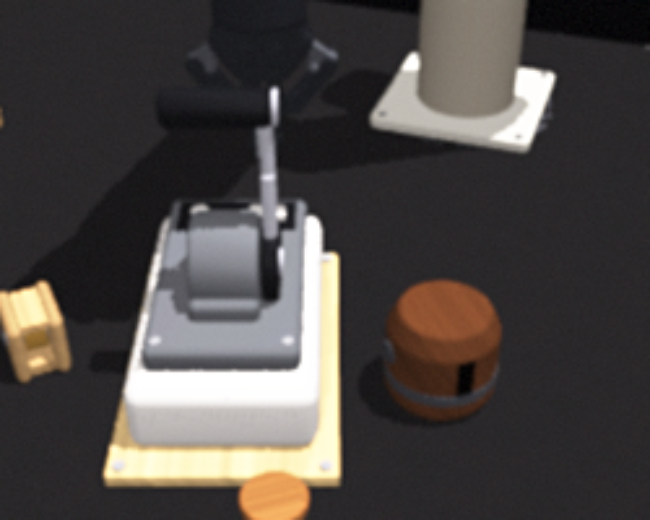

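The fingers are behind the lever and clear of everything, over the keypad. I press down gently and watch the force.

apply_moves(
  targets=[
    [[0.1, 0.05, -0.35, 0, -1], [0, 0, -0.3, 0, -1], [0, 0, -0.05, 0, -1], [0, 0, -0.05, 0, -1], [0, 0, -0.05, 0, -1], [0, 0, 0, 0, -1], [0, 0, 0, 0, -1]],
  ],
)

```text
clock: 2.17
eef_pos: [0.4482, -0.0848, 0.1213]
tool_rot: [0.987, 0.162, 0.001, 0.0]
ft_force: [0.1, 0.3, -0.3]
grip_width: -0.0002
grasp_force: 0.0
```

apply_moves(
  targets=[
    [[0, 0, -0.05, 0, -1], [0, 0, 0, 0, -1], [0, 0, 0, 0, -1], [0, 0, 0, 0, -1]],
  ],
)

```text
clock: 2.5
eef_pos: [0.4477, -0.0844, 0.1184]
tool_rot: [0.987, 0.163, -0.0, -0.0]
ft_force: [-0.2, -0.0, -0.1]
grip_width: -0.0002
grasp_force: 0.0
```

apply_moves(
  targets=[
    [[0, 0, -0.05, 0, -1], [0, 0, 0, 0, -1], [0, 0, 0, 0, -1], [0, 0, 0, 0, -1]],
  ],
)

```text
clock: 2.83
eef_pos: [0.4477, -0.0844, 0.1163]
tool_rot: [0.987, 0.163, -0.0, -0.0]
ft_force: [0.4, 1.1, -0.0]
grip_width: -0.0001
grasp_force: 0.0
```

apply_moves(
  targets=[
    [[0, 0, -0.05, 0, -1], [0, 0, 0, 0, -1], [0, 0, 0, 0, -1], [0, 0, 0, 0, -1]],
  ],
)

```text
clock: 3.17
eef_pos: [0.4477, -0.0844, 0.1143]
tool_rot: [0.987, 0.163, -0.0, -0.0]
ft_force: [0.8, -0.0, 0.4]
grip_width: -0.0002
grasp_force: 0.0
```

apply_moves(
  targets=[
    [[0, 0, -0.05, 0, -1], [0, 0, 0, 0, -1], [0, 0, 0, 0, -1], [0, 0, 0, 0, -1]],
  ],
)

```text
clock: 3.5
eef_pos: [0.4477, -0.0844, 0.1124]
tool_rot: [0.987, 0.163, -0.0, -0.0]
ft_force: [0.8, -0.1, -0.4]
grip_width: -0.0002
grasp_force: 0.0
```

apply_moves(
  targets=[
    [[0, 0, -0.05, 0, -1], [0, 0, 0, 0, -1], [0, 0, 0, 0, -1], [0, 0, 0, 0, -1]],
  ],
)

```text
clock: 3.83
eef_pos: [0.4477, -0.0844, 0.1103]
tool_rot: [0.987, 0.163, -0.0, -0.0]
ft_force: [0.0, -0.4, 0.7]
grip_width: -0.0
grasp_force: 0.0
```

```bash
python3 - <<'E'
from m import *
im,d,P=pts("top"); cv2.imwrite("pics/top2.png",cv2.resize(im[190:340,270:420],None,fx=3.5,fy=3.5))
o=get_obs();print(o["eef_pos"],o["ft_force"])
E
```

```text
[ 0.44772537 -0.08441169  0.11038238] [0.92785266 0.3694689  0.01652027]
```

View pics/top2.png

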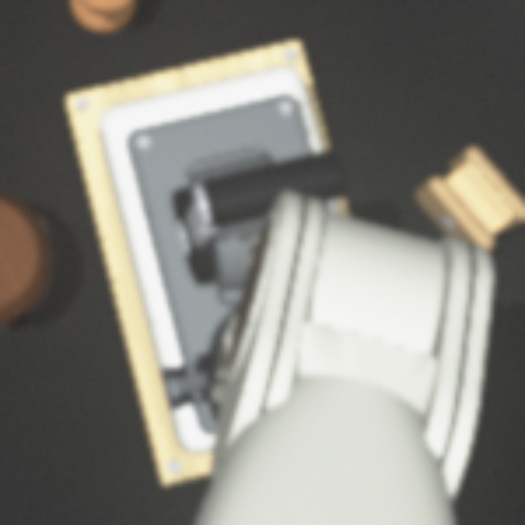

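apply_moves(
  targets=[
    [[0, 0, -0.05, 0, -1], [0, 0, 0, 0, -1], [0, 0, 0, 0, -1]],
  ],
)

```text
clock: 4.13
eef_pos: [0.4476, -0.0844, 0.1082]
tool_rot: [0.987, 0.163, -0.0, -0.0]
ft_force: [-0.0, -0.2, -0.5]
grip_width: -0.0001
grasp_force: 0.0
```

apply_moves(
  targets=[
    [[0, 0, -0.05, 0, -1], [0, 0, 0, 0, -1], [0, 0, 0, 0, -1]],
  ],
)

```text
clock: 4.38
eef_pos: [0.4476, -0.0844, 0.1062]
tool_rot: [0.987, 0.163, -0.0, -0.0]
ft_force: [-1.0, -0.4, -0.0]
grip_width: -0.0002
grasp_force: 0.0
```

```bash
python3 - <<'E'
from m import *
o=get_obs();print(o["eef_pos"],o["ft_force"],o["ft_torque"],o["tau"])
im,d,P=pts("scene"); cv2.imwrite("pics/scene2.png",cv2.resize(im[90:270,170:350],None,fx=3.3,fy=3.3))
E
```

```text
[ 0.44759826 -0.08437658  0.10624031] [-0.99506803 -0.42102792 -0.04711412] [ 0.03332054 -0.05880806  0.01576215] [-3.26216741e-04 -3.42855191e+01  2.22262609e+01 -1.25247601e-02
  2.38222065e-04 -2.05660308e-05]
```

View pics/scene2.png

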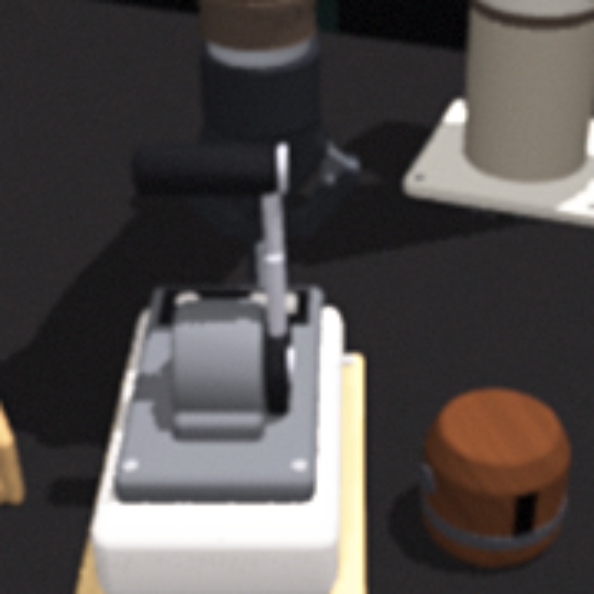

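The lever arm partly hides the fingertips, at about (262,270) in the crop, and they seem to be still above the keypad. I keep going down in small steps.

apply_moves(
  targets=[
    [[0, 0, -0.05, 0, -1], [0, 0, 0, 0, -1], [0, 0, 0, 0, -1]],
  ],
)

```text
clock: 4.68
eef_pos: [0.4476, -0.0844, 0.1042]
tool_rot: [0.987, 0.163, -0.0, -0.0]
ft_force: [-0.4, -0.4, -0.4]
grip_width: 0.0004
grasp_force: 0.0
```

```bash
python3 - <<'E'
from m import *
im,d,P=pts("scene"); o=get_obs(); print(o["eef_pos"],o["ft_force"])
for v in range(160,184,2): print(v,[tuple(P[v,u].round(3)) for u in (246,248,250)], im[v,248])
E
```

```text
[ 0.44763972 -0.08442109  0.10431334] [ 0.5907923   0.26005169 -0.53721579]
160 [(np.float64(0.459), np.float64(-0.09), np.float64(0.163)), (np.float64(0.458), np.float64(-0.086), np.float64(0.163)), (np.float64(0.544), np.float64(-0.044), np.float64(0.22))] [29 25 24]
162 [(np.float64(0.46), np.float64(-0.09), np.float64(0.159)), (np.float64(0.461), np.float64(-0.085), np.float64(0.16)), (np.float64(0.455), np.float64(-0.083), np.float64(0.157))] [34 28 28]
164 [(np.float64(0.46), np.float64(-0.09), np.float64(0.153)), (np.float64(0.462), np.float64(-0.084), np.float64(0.156)), (np.float64(0.455), np.float64(-0.083), np.float64(0.152))] [89 82 81]
166 [(np.float64(0.459), np.float64(-0.091), np.float64(0.147)), (np.float64(0.459), np.float64(-0.086), np.float64(0.148)), (np.float64(0.457), np.float64(-0.082), np.float64(0.148))] [113 107 105]
168 [(np.float64(0.456), np.float64(-0.093), np.float64(0.14)), (np.float64(0.46), np.float64(-0.086), np.float64(0.144)), (np.float64(0.541), np.float64(-0.046), np.float64(0.2))] [105  97  96]
170 [(np.float64(0.455), np.float64(-0.093), np.f
[... 631 characters left out ...]
.float64(-0.164), np.float64(-0.001)), (np.float64(0.459), np.float64(-0.082), np.float64(0.123))] [98 91 90]
178 [(np.float64(0.432), np.float64(-0.105), np.float64(0.096)), (np.float64(0.429), np.float64(-0.101), np.float64(0.095)), (np.float64(0.459), np.float64(-0.083), np.float64(0.117))] [121 121 124]
180 [(np.float64(0.444), np.float64(-0.1), np.float64(0.098)), (np.float64(0.445), np.float64(-0.094), np.float64(0.101)), (np.float64(0.444), np.float64(-0.09), np.float64(0.101))] [200 200 206]
182 [(np.float64(0.531), np.float64(-0.06), np.float64(0.157)), (np.float64(0.53), np.float64(-0.057), np.float64(0.157)), (np.float64(0.519), np.float64(-0.057), np.float64(0.15))] [118 111 112]
```

Depth puts the fingertips near z ≈ 0.117 while the TCP reads 0.104, and the button top at 0.101. The tips have about 14 mm left to go, so I continue by feel.

apply_moves(
  targets=[
    [[0, 0, -0.1, 0, -1], [0, 0, -0.1, 0, -1], [0, 0, 0, 0, -1], [0, 0, 0, 0, -1]],
  ],
)

```text
clock: 5.07
eef_pos: [0.4473, -0.0843, 0.0959]
tool_rot: [0.987, 0.163, -0.001, -0.0]
ft_force: [-0.1, 0.2, -0.1]
grip_width: -0.0003
grasp_force: 0.0
```

```bash
cat > tip.py <<'E'
from m import *
im,d,P=pts("scene"); o=get_obs(); print(o["eef_pos"],o["ft_force"])
m=(P[...,0]>.4)&(P[...,0]<.475)&(P[...,1]>-.12)&(P[...,1]<-.05)&(P[...,2]>.088)&(P[...,2]<.15)
for v in range(164,186): print(v,[(u,P[v,u,2].round(3),int(im[v,u].mean())) for u in range(242,256,2) if m[v,u]])
E
python3 tip.py
```

```text
[ 0.44752123 -0.08438608  0.09613146] [ 0.22017896 -0.49297799  0.46245276]
164 []
165 [(242, np.float64(0.149), 26), (244, np.float64(0.15), 28)]
166 [(244, np.float64(0.147), 26), (246, np.float64(0.15), 24), (250, np.float64(0.147), 105)]
167 [(246, np.float64(0.146), 29), (248, np.float64(0.147), 63), (250, np.float64(0.142), 142)]
168 [(246, np.float64(0.142), 29), (248, np.float64(0.141), 92)]
169 [(246, np.float64(0.137), 28), (248, np.float64(0.137), 97), (250, np.float64(0.139), 146)]
170 [(246, np.float64(0.136), 30), (248, np.float64(0.134), 96), (250, np.float64(0.139), 132)]
171 [(246, np.float64(0.134), 26), (248, np.float64(0.133), 92), (250, np.float64(0.135), 135)]
172 [(246, np.float64(0.129), 34), (248, np.float64(0.13), 90), (250, np.float64(0.132), 136)]
173 [(246, np.float64(0.128), 38), (248, np.float64(0.127), 93), (250, np.float64(0.131), 136)]
174 [(246, np.float64(0.126), 31), (248, np.float64(0.126), 90), (250, np.float64(0.126), 134)]
175 [(246, np.float64(0.122), 26), (248, np.float64(0.124), 85), (250, np.float64(0.126), 134)]
176 [(246, np.float64(0.119), 27), (248, np.float64(0.12), 82), (250, np.float64(0.123), 135)]
177 [(242, np.float64(0.092), 44), (244, np.float64(0.094), 41), (246, np.float64(0.118), 34), (248, np.float64(0.117), 88), (250, np.float64(0.119), 135)]
178 [(242, np.float64(0.096), 23), (244, np.float64(0.095), 23), (246, np.float64(0.096), 78), (248, np.float64(0.114), 119), (250, np.float64(0.116), 135)]
179 [(242, np.float64(0.096), 27), (244, np.float64(0.096), 36), (246, np.float64(0.096), 143), (248, np.float64(0.103), 165), (250, np.float64(0.114), 135)]
180 [(242, np.float64(0.095), 68), (244, np.float64(0.095), 89), (246, np.float64(0.101), 163), (248, np.float64(0.101), 177), (250, np.float64(0.112), 135)]
181 [(250, np.float64(0.108), 140)]
182 []
183 []
184 []
185 []
```

apply_moves(
  targets=[
    [[0, 0, -0.1, 0, -1], [0, 0, 0, 0, -1], [0, 0, 0, 0, -1]],
  ],
)

```text
clock: 5.37
eef_pos: [0.4477, -0.0844, 0.0923]
tool_rot: [0.987, 0.163, -0.0, -0.0]
ft_force: [-1.0, -1.1, -0.1]
grip_width: -0.0002
grasp_force: 0.0
```

apply_moves(
  targets=[
    [[0, 0, -0.05, 0, -1], [0, 0, 0, 0, -1], [0, 0, 0, 0, -1]],
  ],
)

```text
clock: 5.62
eef_pos: [0.4478, -0.0844, 0.0906]
tool_rot: [0.987, 0.163, 0.0, 0.0]
ft_force: [-0.8, 0.2, 1.7]
grip_width: 0.0001
grasp_force: 1.3
```

apply_moves(
  targets=[
    [[0, 0, -0.05, 0, -1], [0, 0, 0, 0, -1], [0, 0, 0, 0, -1]],
  ],
)

```text
clock: 5.87
eef_pos: [0.4479, -0.0844, 0.0886]
tool_rot: [0.987, 0.163, 0.0, 0.0]
ft_force: [-1.3, -0.2, 4.5]
grip_width: -0.0003
grasp_force: 2.1
```

apply_moves(
  targets=[
    [[0, 0, -0.05, 0, -1], [0, 0, 0, 0, -1], [0, 0, 0, 0, -1]],
  ],
)

```text
clock: 6.12
eef_pos: [0.448, -0.0845, 0.0875]
tool_rot: [0.987, 0.163, 0.0, 0.0]
ft_force: [-2.8, 0.5, 11.2]
grip_width: -0.0003
grasp_force: 5.5
```

Contact began at a TCP height near 0.092. The button bottomed after 4.5 mm, where the force jumped to 11 N. Now I let it up and rise to grip height.

apply_moves(
  targets=[
    [[0, 0, 0, 0, -1], [0, 0, 0.15, 0, -1], [0, 0, 0.3, 0, -1], [0, 0, 0.7, 0, -1], [0, 0, 0.9, 0, -1], [0, 0, 0.9, 0, -1], [0, 0, 0.75, 0, -1], [0, 0, 0, 0, -1]],
  ],
)

```text
clock: 6.78
eef_pos: [0.4512, -0.0851, 0.2405]
tool_rot: [0.987, 0.163, 0.005, 0.002]
ft_force: [0.7, 0.8, -0.1]
grip_width: -0.0
grasp_force: 0.0
```

```bash
cat > chk.py <<'E'
from m import *
import sys
o=get_obs(); print(o["clock"],o["eef_pos"],o["ft_force"])
for n in("top","scene"):
    im,d,P=pts(n)
    q,m=locate(P,im,(.165,.29)); 
    if len(q): print(n,len(q),np.median(q,0).round(4),np.percentile(q,[3,97],0).round(4).tolist())
    cv2.imwrite(f"pics/{n}_{sys.argv[1]}.png",im)
E
python3 chk.py a
```

```text
6.7833 [ 0.4511506  -0.08507498  0.24051576] [ 0.68449566  0.76669071 -0.10301498]
top 331 [2.000e-04 1.240e-02 2.686e-01] [[-0.0129, -0.019, 0.262], [0.0113, 0.0367, 0.2734]]
scene 639 [0.0117 0.001  0.2636] [[-0.0011, -0.0371, 0.2484], [0.0154, 0.0385, 0.2716]]
```

View pics/scene_a.png

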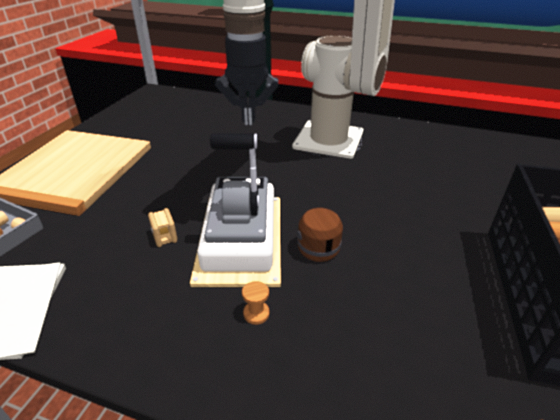

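The scene view shows the shut fingers at (248,118), behind the grip at (235,140), with nothing disturbed. I move behind the grip centre and begin to push.

apply_moves(
  targets=[
    [[0.3, -0.1, -0.03, 0, -1], [0.4, -0.1, 0, 0, -1], [0.4, -0.1, 0, 0, -1], [0.2, 0, 0, 0, -1], [0.24, 0.08, 0, 0, -1], [0.14, 0.05, 0, 0, -1], [0, 0, 0, 0, -1], [0, 0, 0, 0, -1]],
  ],
)

```text
clock: 7.55
eef_pos: [0.5145, -0.0907, 0.2326]
tool_rot: [0.987, 0.163, -0.001, -0.0]
ft_force: [-0.0, -1.0, 0.3]
grip_width: -0.0002
grasp_force: 0.0
```

apply_moves(
  targets=[
    [[0.12, 0.04, 0, 0, -1], [0.12, 0.04, 0, 0, -1], [0.12, 0.04, 0, 0, -1], [0.12, 0.04, 0, 0, -1], [0, 0, 0, 0, -1]],
  ],
)

```text
clock: 7.97
eef_pos: [0.5335, -0.0848, 0.2335]
tool_rot: [0.987, 0.163, -0.001, 0.0]
ft_force: [-3.4, -0.8, 3.7]
grip_width: -0.0002
grasp_force: 1.9
```

```bash
python3 chk.py b
```

```text
7.9667 [ 0.53346699 -0.0848437   0.23354887] [-3.44663708 -0.84391837  3.65204069]
top 66 [0.0147 0.0264 0.2683] [[0.0058, 0.0154, 0.2652], [0.0204, 0.0371, 0.2723]]
scene 822 [0.0197 0.0007 0.2657] [[-0.011, -0.0362, 0.2477], [0.0251, 0.0375, 0.2885]]
```

```bash
python3 - <<'E'
from h import *
a=cv2.imread("pics/scene_b.png")[70:190,190:310];b=cv2.imread("pics/top_b.png")[200:320,290:410]
cv2.imwrite("pics/b.png",cv2.resize(np.hstack([a,b]),None,fx=3.3,fy=3.3,interpolation=cv2.INTER_CUBIC))
E
```

```text
(no output)
```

View pics/b.png

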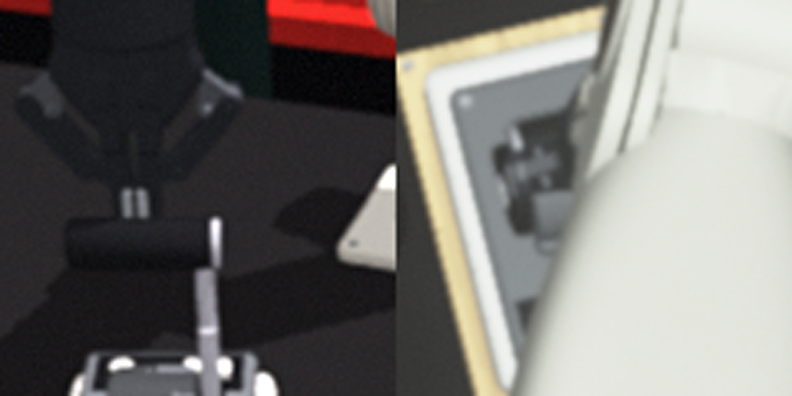

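The left half shows the pads going down behind the grip at (135,215), with the gripper body well above it. The upward force suggests the contact is high on the grip, so I back off, drop 10 mm and push again.

apply_moves(
  targets=[
    [[-0.2, -0.07, 0, 0, -1], [-0.24, -0.08, 0, 0, -1], [0, 0, -0.25, 0, -1], [0.2, 0.07, 0, 0, -1], [0.24, 0.08, 0, 0, -1], [0, 0, 0, 0, -1], [0, 0, 0, 0, -1]],
  ],
)

```text
clock: 8.65
eef_pos: [0.5338, -0.0846, 0.2223]
tool_rot: [0.987, 0.163, -0.001, -0.0]
ft_force: [-2.6, -0.1, -1.3]
grip_width: -0.0
grasp_force: 1.4
```

apply_moves(
  targets=[
    [[0.12, 0.04, -0.02, 0, -1], [0.12, 0.04, -0.02, 0, -1], [0, 0, 0, 0, -1], [0, 0, 0, 0, -1]],
  ],
)

```text
clock: 8.98
eef_pos: [0.5425, -0.0818, 0.2216]
tool_rot: [0.987, 0.162, -0.001, -0.0]
ft_force: [-6.0, -1.2, 3.2]
grip_width: 0.0
grasp_force: 3.0
```

apply_moves(
  targets=[
    [[0.12, 0.04, -0.03, 0, -1], [0.12, 0.04, -0.03, 0, -1], [0.12, 0.04, -0.04, 0, -1], [0, 0, 0, 0, -1]],
  ],
)

```text
clock: 9.32
eef_pos: [0.5589, -0.0766, 0.2174]
tool_rot: [0.987, 0.163, 0.001, -0.0]
ft_force: [-0.4, -0.2, 0.2]
grip_width: -0.0001
grasp_force: 0.3
```

apply_moves(
  targets=[
    [[0.12, 0.04, -0.05, 0, -1], [0.12, 0.04, -0.05, 0, -1], [0.12, 0.04, -0.06, 0, -1], [0, 0, 0, 0, -1], [0, 0, 0, 0, -1]],
  ],
)

```text
clock: 9.73
eef_pos: [0.5729, -0.0718, 0.2106]
tool_rot: [0.987, 0.163, -0.0, -0.0]
ft_force: [-0.3, 0.7, -0.2]
grip_width: 0.0
grasp_force: 0.0
```

```bash
python3 chk.py c
```

```text
9.7333 [ 0.57286475 -0.07177921  0.2106216 ] [-0.27287197  0.73784517 -0.24367599]
top 191 [0.0751 0.023  0.2469] [[0.062, 0.0045, 0.2395], [0.0882, 0.0379, 0.2511]]
scene 1425 [ 0.0709 -0.0016  0.2491] [[0.0171, -0.0378, 0.229], [0.0894, 0.0382, 0.2882]]
```

The lever has clicked into the in-gear detent: grip centre at about x = 72 mm. Next I push over the second crest.

apply_moves(
  targets=[
    [[0.12, 0.04, -0.06, 0, -1], [0.12, 0.04, -0.06, 0, -1], [0.12, 0.04, -0.06, 0, -1], [0.12, 0.04, -0.07, 0, -1], [0.12, 0.04, -0.08, 0, -1], [0, 0, 0, 0, -1]],
  ],
)

```text
clock: 10.33
eef_pos: [0.5967, -0.0637, 0.1968]
tool_rot: [0.987, 0.163, -0.001, -0.0]
ft_force: [-0.6, -0.8, -0.3]
grip_width: -0.0002
grasp_force: 0.3
```

apply_moves(
  targets=[
    [[0.12, 0.04, -0.08, 0, -1], [0.12, 0.04, -0.08, 0, -1], [0, 0, 0, 0, -1]],
  ],
)

```text
clock: 10.58
eef_pos: [0.605, -0.0609, 0.191]
tool_rot: [0.987, 0.163, -0.002, -0.0]
ft_force: [-3.1, -1.1, 1.6]
grip_width: 0.0001
grasp_force: 2.0
```

apply_moves(
  targets=[
    [[0.12, 0.04, -0.1, 0, -1], [0.12, 0.04, -0.1, 0, -1], [0, 0, 0, 0, -1]],
  ],
)

```text
clock: 10.83
eef_pos: [0.6152, -0.0574, 0.1828]
tool_rot: [0.987, 0.163, -0.001, -0.0]
ft_force: [-2.2, 1.5, -0.0]
grip_width: -0.0001
grasp_force: 1.2
```

apply_moves(
  targets=[
    [[0.12, 0.04, -0.12, 0, -1], [0.12, 0.04, -0.12, 0, -1], [0, 0, 0, 0, -1]],
  ],
)

```text
clock: 11.08
eef_pos: [0.6262, -0.054, 0.1728]
tool_rot: [0.987, 0.163, 0.0, -0.0]
ft_force: [-0.0, -1.4, -0.2]
grip_width: -0.0003
grasp_force: 0.0
```

```bash
python3 chk.py d
```

```text
11.0833 [ 0.62618822 -0.05404194  0.17276662] [-0.04781389 -1.35584208 -0.22275213]
top 108 [0.1223 0.0276 0.1991] [[0.0912, 0.015, 0.1914], [0.1346, 0.0463, 0.2722]]
scene 2528 [ 0.0931 -0.0037  0.2458] [[0.0736, -0.0537, 0.184], [0.1352, 0.0465, 0.288]]
```

The grip is now at x ≈ 122 mm with its top near 0.199 m, which matches the full-ahead stop. I push lightly to seat it.

apply_moves(
  targets=[
    [[0.12, 0.04, -0.17, 0, -1], [0.12, 0.04, -0.17, 0, -1], [0.1, 0.03, -0.17, 0, -1], [0, 0, 0, 0, -1]],
  ],
)

```text
clock: 11.52
eef_pos: [0.6383, -0.0498, 0.1512]
tool_rot: [0.987, 0.163, -0.002, -0.0]
ft_force: [-0.4, -0.3, -1.1]
grip_width: 0.0001
grasp_force: 0.0
```

apply_moves(
  targets=[
    [[0.04, 0.015, -0.03, 0, -1], [0.03, 0.01, -0.02, 0, -1], [0, 0, 0, 0, -1]],
  ],
)

```text
clock: 11.77
eef_pos: [0.6391, -0.0496, 0.1514]
tool_rot: [0.987, 0.162, -0.003, 0.0]
ft_force: [-7.6, -1.3, 2.4]
grip_width: 0.0001
grasp_force: 3.9
```

It is against the hard stop: 8 N with no further movement. I retreat back and up.

apply_moves(
  targets=[
    [[-0.2, -0.07, 0, 0, -1], [-0.4, -0.13, 0.2, 0, -1], [-0.3, -0.1, 0.6, 0, -1], [-0.4, -0.13, 0.9, 0, -1], [-0.8, -0.3, 0.9, 0, -1], [-0.8, -0.3, 0.5, 0, -1], [-0.8, -0.3, 0.2, 0, -1], [-0.8, -0.3, 0, 0, -1]],
  ],
)

```text
clock: 12.43
eef_pos: [0.4674, -0.1129, 0.281]
tool_rot: [0.987, 0.163, 0.003, 0.001]
ft_force: [0.8, -0.4, 1.1]
grip_width: 0.0001
grasp_force: 0.0
```

apply_moves(
  targets=[
    [[-0.8, -0.8, 0, 0, -1], [-0.8, -0.8, 0, 0, -1], [-0.4, -0.8, 0, 0, -1], [0, -0.8, 0, 0, -1], [0, 0, 0, 0, -1], [0, 0, 0, 0, -1]],
  ],
)

```text
clock: 12.93
eef_pos: [0.3918, -0.2366, 0.2781]
tool_rot: [0.987, 0.161, 0.001, 0.0]
ft_force: [0.5, -0.4, -0.1]
grip_width: 0.0001
grasp_force: 0.0
```

```bash
python3 chk.py e; python3 - <<'E'
from h import *
a=cv2.imread("pics/top0.png")[170:340,230:430];b=cv2.imread("pics/top_e.png")[170:340,230:430]
cv2.imwrite("pics/e.png",cv2.resize(np.hstack([a,b]),None,fx=2,fy=2))
E
```

```text
12.9333 [ 0.39183186 -0.23656382  0.27808341] [ 0.49470601 -0.40244461 -0.10350981]
top 461 [ 0.1187 -0.0004  0.198 ] [[0.1075, -0.038, 0.1863], [0.1344, 0.0367, 0.2026]]
scene 737 [0.1319 0.0019 0.1955] [[0.1173, -0.0357, 0.1803], [0.1361, 0.0391, 0.2015]]
```

View pics/e.png

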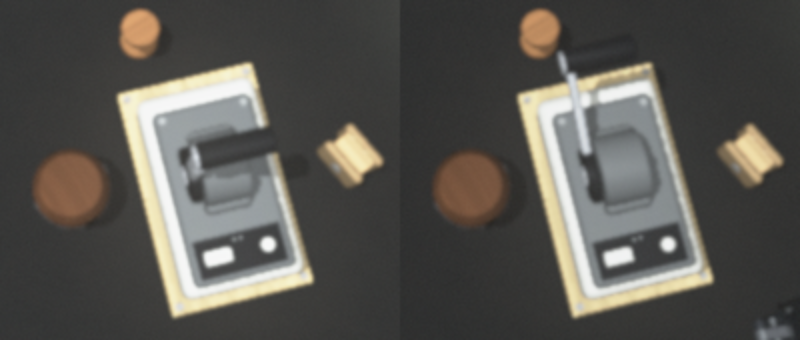

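The before/after view shows the lever fully ahead, grip at (600,55). The stand and bystanders haven't moved, and the arm is clear.

```bash
python3 -c "
from workcell import order; print(order.job_done())"
```

```text
the job is handed in; nothing more can be done
None
```

The bar button was pressed fully down and released with the lever in neutral, then the lever was pushed through the in-gear click to the full-ahead stop and left there; the stand and the wooden pieces look unmoved, and the job is handed in.

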